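# Take the cask tap out of the pocket tray and shut the keeper

## Robot

A 7-joint arm with a two-finger parallel gripper is mounted at the origin on the work surface. World frame = base frame: x ahead of the robot, y to its left, z up, the work surface at z = 0. Lengths are in m, angles in rad, forces in N, time in s.
With the tool pointing down it reaches from about 0.4 to 0.85 m from the base axis. Payload 4.5 kg.
Tool frame: the origin (TCP) lies midway between the tips of the shut fingers; the grasp point (between the pads) lies 19 mm behind it; z points along the fingers, y is the line along which they close (so a half turn about z gives the same grasp; the last joint's range is limited). The gripper opens to 88 mm and grips with 3 to 60 N. Pads are 18 mm wide; open, the fingers measure 123 mm over their backs; the gripper's body (75 mm by 187 mm) begins 45 mm behind the grasp point.
Start: joints at [1.281, 0.689, -0.195, 1.565, 0.157, 0.902, -0.215], TCP at [0.199, -0.593, 0.239] pointing down, gripper open.
Joint ranges: [-3.01, 3.01], [-0.46, 2.08], [-1.47, 1.51], [0.13, 2.56], [-1, 4.14], [0.04, 2.09], [-2.66, 2.66]. Speed limits (rad/s): [2.57, 2.57, 3.14, 3.14, 3.14, 3.14, 3.14].

## Interface

Orientations are given as a unit quaternion [x, y, z, w].
In Python, from plant import r gives the robot as it stands. The module is installed in compiled form; this text tells all that it offers.
- The arm moves only by the tool step_arm, never from a script. Its argument "series" is a list of rows, each a list of 7 numbers: the shift along the world's x, y, z in mm, then the turn, a rotation vector about the world's x, y, z in rad, then the closure, from 0 (fully open) to 1 (shut). A call has 1 to 20 rows; each row shifts and turns the commanded pose from where the row before left it; what a row does not reach is not made up. A row lasts 1/10 s, in which the tool goes at most 50 mm and 8.59 degrees, less where a joint would pass 70% of its speed; a pose out of reach is approached as far as the arm can. A call is refused whole if a number of a shift passes 50 or a number of a turn 0.15, either way. A call with a gripper value outside its range is refused whole. The fingers move at their own pace and stop on an object; "force" is the grip in N (left out, the last holds). Time passes only in rows, so rows that do not move let the fingers close. It gives the time, the measured TCP pose, the force, the opening and the grip force at its end, in the units of the state.
- r.get_state(): the state, without advancing time (a new reading comes with each control period).
- r.snapshot(name): name is "scene" or "side" or "wrist"; returns (picture, depth): 384x512x3 uint8, blue, green, red; 384x512 float32, m along the optical axis (not along the pixel's ray), 0 where there is no reading.
- r.get_calibration(name): a dict with "intrinsics" (3x3 intrinsics, pixels), "pose" (4x4, takes a point from camera to world coordinates). Camera axes: x right, y up, looking along -z (the intrinsics and any distortion apply to the point x, -y, -z); pixel columns grow to the right and rows downward; lengths in m; the calibration is good to about 2 mm. A picture is of the moment at which its call begins: read the wrist's pose just before it. get_calibration takes no time and is no camera call; for the wrist camera it gives the pose at the moment of the call.
- r.finish_job(): hands the job in; it is judged then, once.
The state is a dict: "clock": time; "q": joint angles; "qd": joint speeds; "joint_torque": joint torques, N m; "tool_pos": TCP position; "eef_rot": TCP orientation; "contact_force": force on the tool from outside, world axes, zero at the start; "moment": the same for the moment, N m; "opening": opening from 0.0 (shut) to 1.0 (fully open); "finger_force": force on a finger pad.
Only numpy, scipy, OpenCV 4.12 (cv2) and the standard library are available. Lean on these libraries where they do the work, as an engineer would, in place of code of your own. Each camera call takes 0.05 s, during which the arm holds its last target. There are 200 camera calls.

## Task

Take the wooden cask tap (the piece with the upright key) out of its pocket in the black tray and set it down gently, key up, on the floor of the small wooden crate, without letting it fall. Then swing the tray's steel keeper bar fully shut, past its detent ball to the stop. Leave the wedge and the hoop driver in their pockets and do not disturb the jars or the mallet.

Things in the scene. Friction and masses are not known exactly. Their poses are not given: they have to be found in the camera images.
- tap: Brown wooden cask tap, loose, 0.1 kg, 109 mm long (its x), 64 mm high with the key. Origin: centre of the underside of its square block (34 x 28 x 28 mm high). Nose, 24 mm thick, to x = +59; spout to x = -51 with a foot level with the underside; both stay below the block's top. z up through the key. Starts flat, key up, on the floor of one tray pocket (which one varies), x along the tray's x.
- tap_key (a point): Centre of the tap's key, a flat upright wooden grip 34 mm long (along the tap's x), 12 mm thick (along its y), 24 mm high, from 40 to 64 mm above the tap's underside (this point: 52 mm above it). It stands on a round stem, 14 mm diameter, 12 mm long, that rises from the block.
- tray: Black fixed pocket tray, 150 x 160 mm (x, y). Origin: centre of its underside, on the table. Floor 6 mm thick; three open pockets side by side, centres at y = -48, 0 and +48 mm, each 120 mm (x) by 44 mm (y); walls 4 mm thick, tops 26 mm above the table. The keeper's hinge pillar stands beyond its -y side.
- keeper (a joint): Keeper bar's angle about its upright hinge: 0 = shut on the stop, pointing along the tray's +y over the far ends of the pockets; grows counter-clockwise from above, to 2.3. Starts at 1.6 to 2.1, pointing to the tray's -x beside the pockets. Stays where left (1 N moves it). From about 0.12 its ramped tip presses down the sprung detent ball (about 4 N at the knob), which then snaps up behind it.
- keeper_knob (a point): Centre of the top face of the upright round black knob on the keeper bar. The knob is 18 mm in diameter and 38 mm high, from 48 to 86 mm above the table (this point is at 86 mm). 185 mm from the hinge axis.
- keeper_hinge (a point): On the keeper's upright hinge axis, 43 mm above the table, at x = 45, y = -115 mm in the tray's frame. Hub 20 mm diameter, top 54 mm above the table. The steel bar is 14 mm wide, 10 mm thick, reaching 215 mm from here, underside 38 mm above the table: it clears the pocket walls, wedge and driver but not the tap. Axes turn with the bar: y points along it to the knob.
- crate: Small fixed wooden crate, open on top, 220 x 170 mm (x, y). Origin: centre of its underside, on the table. Floor 6 mm thick, slatted walls 6 mm thick, tops 43 mm above the table; inside 208 x 158 mm, with a 12 mm square post in each inner corner.
- wedge: Wooden wedge, 100 x 34 mm, at most 24 mm high, loose in one pocket. Origin: centre of its underside. To be left there.
- driver: Hoop driver, a wooden block 60 x 34 x 24 mm with a dark steel blade, 105 mm long in all, loose in one pocket. Origin: its underside. To be left there.
- jar_a: Glass jar with steel lid, 76 mm diameter, 120 mm high, standing on the table beyond the tray and crate. Origin: centre of its underside.
- jar_b: The same kind of jar, standing on the table on the left, nearer the robot than the crate. Origin: centre of its underside.
- mallet: Wooden mallet lying on the table to the right of the tray: head 60 mm diameter, 100 mm long, handle to 185 mm from the head's centre, pointing away from the tray. Origin: under the head's centre.
- catch (a point): Top of the sprung brass detent ball (16 mm ball) in the steel catch post beyond the tray's +y side, 44 mm above the table, 208 mm from the hinge. When shut, the bar lies just beyond it, touching the steel stop plate (top 48 mm above the table).

How it is judged:
By the outcome, as a careful person would: the job done as asked, in the order asked, and still so for the second after the job is handed in, with the robot touching nothing.
It also fails if it takes over 58 s, if anything falls off the work surface, if the arm or the gripper's body presses on something with over 40 N, if the wrist force passes 120 N, or if a joint passes its speed limit or range.

## Working session

There is one attempt and no reset: what is moved stays moved. The work goes in short steps, Python scripts to look and compute and a tool call to move; the robot and the scene stay as the last step left them, time stands still between calls to the robot, and variables do not carry over. Pictures are saved under pics/ and viewed, at most 10 in all, crops included, and the job is handed in when it is done.

Besides the shell and the picture viewer there is one more tool, called after ">>>" as a command line: name --pt "numbers of a row" for each row, then --argument value for the rest. step_arm: Moves the arm, as the interface text tells. Its arguments: {"type":"object","properties":{"series":{"type":"array"},"force":{"type":"number"}},"required":["series"]}

```bash
mkdir -p pics; cat > h.py <<'E'
import numpy as np, cv2
from plant import r
def snap(n,fn=None):
    c=r.get_calibration(n); p,d=r.snapshot(n)
    if fn: cv2.imwrite('pics/'+fn,p)
    np.savez('last_'+n,p=p,d=d,K=c['intrinsics'],T=c['pose']); return p,d,np.array(c['intrinsics']),np.array(c['pose'])
def load(n):
    f=np.load('last_'+n+'.npz'); return f['p'],f['d'],f['K'],f['T']
def cloud(d,K,T):
    v,u=np.mgrid[:d.shape[0],:d.shape[1]]
    P=np.stack([(u-K[0,2])/K[0,0]*d,-(v-K[1,2])/K[1,1]*d,-d],-1)
    W=P@T[:3,:3].T+T[:3,3]; W[d==0]=np.nan; return W
def ray(u,v,z,K,T):
    D=T[:3,:3]@np.array([(u-K[0,2])/K[0,0],-(v-K[1,2])/K[1,1],-1]); return T[:3,3]+D*(z-T[2,3])/D[2]
E
python3 - <<'E'
from h import *
a=snap('scene','scene1.png');b=snap('side','side1.png')
for x in(a,b): print(x[2],x[3].round(3))
s=r.get_state(); print(s['clock'],s['tool_pos'],s['eef_rot'],s['contact_force'])
print(r.get_calibration('scene').keys())
E
```

```text
[[469.06321714   0.         259.47903128]
 [  0.         469.06321714 188.21205918]
 [  0.           0.           1.        ]] [[ 0.806 -0.435  0.401  1.12 ]
 [ 0.591  0.581 -0.559 -0.842]
 [ 0.011  0.688  0.726  1.208]
 [ 0.     0.     0.     1.   ]]
[[444.22928038   0.         266.35283205]
 [  0.         444.22928038 192.15270463]
 [  0.           0.           1.        ]] [[-0.874  0.32  -0.365  0.067]
 [-0.485 -0.584  0.651  0.772]
 [-0.005  0.746  0.666  0.87 ]
 [ 0.     0.     0.     1.   ]]
0.1 [ 0.19865585 -0.59202158  0.23803906] [ 9.86917764e-01  1.61222622e-01 -1.70459421e-04 -7.51461772e-04] [ 0.3440408  -0.25782555  0.07367507]
dict_keys(['intrinsics', 'pose'])
```

View pics/scene1.png

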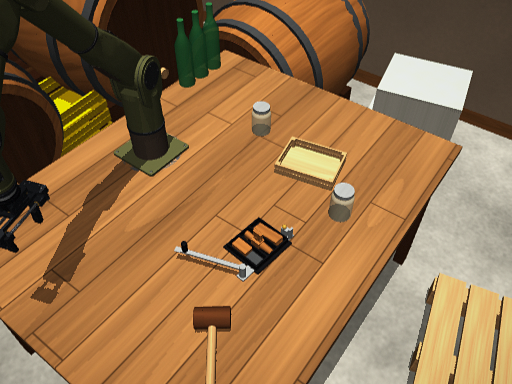

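View pics/side1.png

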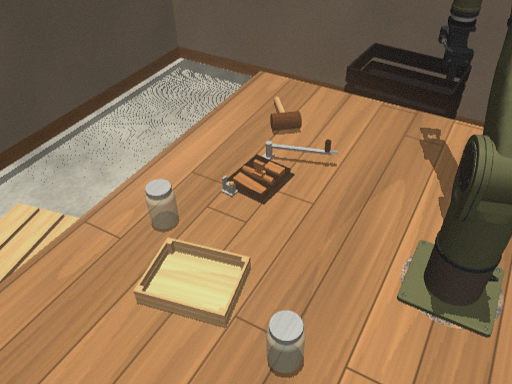

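The scene view shows the tray at about (258,245), the hinge at (245,270), the knob at (184,247), the catch at (288,233) and the crate at (311,161). The side view shows the tray at (260,178), the crate at (195,280) and the knob at (328,147).

```bash
python3 - <<'E'
from h import *
p,d,K,T=load('scene'); W=cloud(d,K,T)
q,e,K2,T2=load('side'); V=cloud(e,K2,T2)
a=cv2.resize(p[205:290,165:305],None,fx=5,fy=5,interpolation=2)[:, :]
b=cv2.resize(q[135:205,215:345],None,fx=5,fy=5,interpolation=2)
cv2.imwrite('pics/c1.png',a)
cv2.imwrite('pics/c2.png',b)
for n,u,v,z in [('knob',184,244,.086),('hub',243,267,.054),('catch',288,231,.048)]:
    print(n,ray(u,v,z,K,T).round(3),W[v,u].round(3))
for n,u,v,z in [('knob',328,141,.086),('hub',268,144,.054)]:
    print(n,ray(u,v,z,K2,T2).round(3),V[v,u].round(3))
# crate: points 38-46 mm high
for X,box in((W,None),(V,None)):
    m=(abs(X[...,2]-.041)<.005)&(X[...,1]>-.25)&(X[...,1]<.3)&(X[...,0]>.4)
    n,l,s,c=cv2.connectedComponentsWithStats(m.astype(np.uint8),connectivity=8)
    for i in range(1,n):
        if s[i,4]>60:
            P=X[l==i][:,:2].astype(np.float32); print(i,s[i],cv2.minAreaRect(P))
E
```

```text
knob [ 0.457 -0.295  0.086] [ 0.455 -0.294  0.083]
hub [ 0.632 -0.238  0.054] [ 0.631 -0.237  0.052]
catch [ 0.661 -0.044  0.048] [ 0.653 -0.031  0.029]
knob [ 0.446 -0.289  0.086] [ 0.447 -0.291  0.084]
hub [ 0.62  -0.227  0.054] [ 0.622 -0.229  0.052]
1 [275 145  64  39 216] ((0.5436853170394897, 0.2607773244380951), (0.22126993536949158, 0.12034052610397339), 11.659229278564453)
6 [149 208  29  13  72] ((0.7177495360374451, 0.17104759812355042), (0.07504147291183472, 0.03490010276436806), 45.138221740722656)
8 [155 238  95  59 538] ((0.5386258363723755, 0.26466071605682373), (0.22297996282577515, 0.11690275371074677), 11.565535545349121)
```

View pics/c1.png

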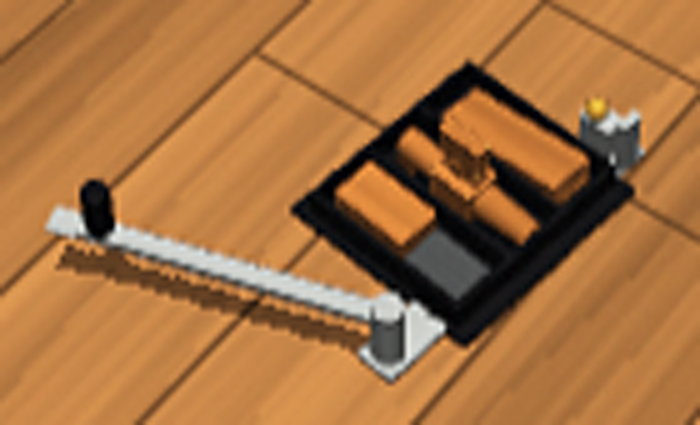

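View pics/c2.png

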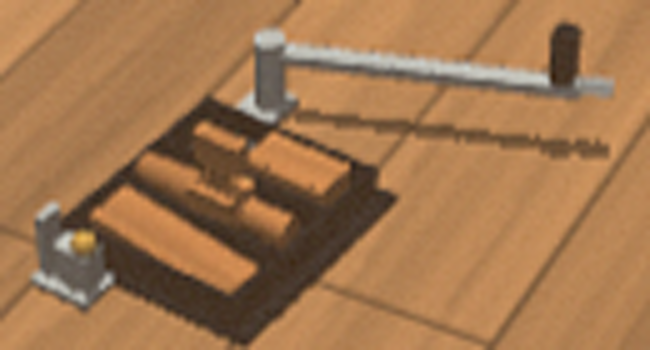

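The crops show the tap in the middle pocket, with the driver in the −y pocket and the wedge in the +y pocket. In crop 1 the hub top is at (388,302), the ball at (597,98), the knob top at (95,185) and the key at (467,150). In crop 2 the hub top is at (270,36), the ball at (83,236) and the knob top at (567,27).

```bash
python3 - <<'E'
from h import *
p,d,K,T=load('scene'); W=cloud(d,K,T)
q,e,K2,T2=load('side'); V=cloud(e,K2,T2)
A=dict(hub=(388,302,.054),ball=(597,98,.044),knob=(95,185,.086),key=(467,145,.07))
B=dict(hub=(270,36,.054),ball=(83,234,.044),knob=(567,27,.086),key=(230,148,.07))
for n in A:
    x,y,z=A[n]; a=ray((x-2)/5+165,(y-2)/5+205,z,K,T); x,y,z=B[n]; b=ray((x-2)/5+215,(y-2)/5+135,z,K2,T2); print(n,a.round(3),b.round(3))
for X in(W,V):
    m=(X[...,2]>.057)&(X[...,2]<.08)&(abs(X[...,0]-.6)<.06)&(abs(X[...,1]+.12)<.06)
    P=X[m]; print('key',len(P),P.mean(0).round(3),P[:,2].max() if len(P) else 0)
    m=(X[...,2]>.075)&(X[...,2]<.1)&(X[...,1]<-.25)&(X[...,1]>-.33)&(abs(X[...,0]-.45)<.05)
    P=X[m]; print('knob',len(P),P.mean(0).round(3))
    m=(X[...,2]>.003)&(X[...,2]<.05)&(X[...,1]>.12)&(X[...,1]<.42)&(abs(X[...,0]-.56)<.17)
    P=X[m][:,:2].astype(np.float32); print('crate',cv2.minAreaRect(P))
    m=(X[...,2]>.02)&(X[...,2]<.032)&(abs(X[...,0]-.6)<.13)&(abs(X[...,1]+.12)<.13)
    P=X[m][:,:2].astype(np.float32); print('tray',cv2.minAreaRect(P))
E
```

```text
hub [ 0.626 -0.234  0.054] [ 0.624 -0.238  0.054]
ball [ 0.634 -0.026  0.044] [ 0.631 -0.027  0.044]
knob [ 0.45  -0.289  0.086] [ 0.448 -0.294  0.086]
key [ 0.602 -0.123  0.07 ] [ 0.58  -0.109  0.07 ]
key 51 [ 0.598 -0.12   0.066] 0.07302217210973971
knob 32 [ 0.453 -0.293  0.083]
crate ((0.5595100522041321, 0.26927828788757324), (0.29806673526763916, 0.33432918787002563), 89.94622802734375)
tray ((0.594688892364502, -0.12983331084251404), (0.22835232317447662, 0.1320996880531311), 84.37065124511719)
key 57 [ 0.589 -0.114  0.066] 0.07380749393504449
knob 30 [ 0.446 -0.288  0.082]
crate ((0.5602399706840515, 0.26947903633117676), (0.33824047446250916, 0.29727402329444885), 0.18254698812961578)
tray ((0.5899820327758789, -0.12286712229251862), (0.22061024606227875, 0.13209672272205353), 84.2719955444336)
```

>>> step_arm --pt "20 24 0 0 0 -0.021 0" --pt "20 24 0 0 0 -0.021 0" --pt "20 24 0 0 0 -0.021 0" --pt "20 24 0 0 0 -0.021 0" --pt "20 24 0 0 0 -0.021 0" --pt "20 24 0 0 0 -0.021 0" --pt "20 24 0 0 0 -0.021 0" --pt "20 24 0 0 0 -0.021 0" --pt "20 24 0 0 0 -0.021 0" --pt "20 24 0 0 0 -0.021 0" --pt "20 24 0 0 0 -0.021 0" --pt "20 24 0 0 0 -0.021 0" --pt "20 24 0 0 0 -0.021 0" --pt "20 24 0 0 0 -0.021 0" --pt "20 24 0 0 0 -0.021 0" --pt "20 24 0 0 0 -0.021 0" --pt "20 24 0 0 0 -0.021 0" --pt "20 24 0 0 0 -0.021 0" --pt "20 22 0 0 0 -0.02 0" --pt "0 0 0 0 0 0 0" --force 20

```text
clock: 2.1
tool_pos: [0.5817, -0.133, 0.2382]
eef_rot: [0.999, -0.033, 0.001, -0.002]
contact_force: [-0.5, 0.6, 0.1]
opening: 1.002
finger_force: 0.0
```

```bash
python3 - <<'E'
from h import *
s=r.get_state(); print(s['clock'],s['tool_pos'],s['eef_rot'],s['q'])
p,d,K,T=snap('wrist','w1.png'); W=cloud(d,K,T); print(T.round(3))
m=(W[...,2]>.055)&(W[...,2]<.08)&(np.hypot(W[...,0]-.592,W[...,1]+.117)<.06)
v,u=np.where(m); P=W[m][:,:2].astype(np.float32); print('key',len(P),P.mean(0),cv2.minAreaRect(P) if len(P)>3 else 0,u.mean(),v.mean(),np.median(W[m][:,2]))
E
```

```text
2.1 [ 0.58171324 -0.13295919  0.23822485] [ 9.99437267e-01 -3.34851975e-02  8.83586191e-04 -1.76376056e-03] [ 0.15822412  0.64688509 -0.01512469  1.66185644  0.00732312  0.83156008
 -1.49654849]
[[-0.066  0.952  0.298  0.659]
 [-0.998 -0.063 -0.022 -0.139]
 [-0.002 -0.299  0.954  0.386]
 [ 0.     0.     0.     1.   ]]
key 464 [ 0.59418064 -0.11886209] ((0.5928882956504822, -0.1186661347746849), (0.01198077853769064, 0.03331118822097778), 83.9352798461914) 238.98275862068965 157.75215517241378 0.07109993559540398
```

View pics/w1.png

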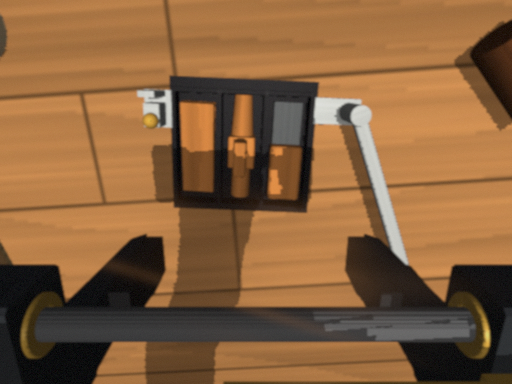

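The wrist view shows the key as a 12 × 33 mm patch at about (239,158), top at z 71 mm, both of which fit the given sizes. Its centre is at (0.593, −0.119) with a yaw of about −0.106.

>>> step_arm --pt "6 7 -10 0 0 -0.02 0" --pt "6 7 -20 0 0 -0.02 0" --pt "0 0 -25 0 0 0 0" --pt "0 0 -25 0 0 0 0" --pt "0 0 -25 0 0 0 0" --pt "0 0 -25 0 0 0 0" --pt "0 0 -20 0 0 0 0" --pt "0 0 -15 0 0 0 0" --pt "0 0 0 0 0 0 0" --pt "0 0 0 0 0 0 0"

```text
clock: 3.15
tool_pos: [0.5908, -0.1251, 0.0738]
eef_rot: [0.998, -0.058, -0.0, 0.0]
contact_force: [0.3, 0.9, -0.4]
opening: 0.999
finger_force: 0.0
```

>>> step_arm --pt "2 6 -10 0 0 0.01 0" --pt "0 0 -12 0 0 0 0" --pt "0 0 -11 0 0 0 0" --pt "0 0 0 0 0 0 0" --pt "0 0 0 0 0 0 0"

```text
clock: 3.65
tool_pos: [0.5925, -0.1186, 0.0403]
eef_rot: [0.999, -0.052, -0.0, 0.0]
contact_force: [0.3, -0.2, 0.3]
opening: 0.999
finger_force: 0.0
```

>>> step_arm --pt "0 0 0 0 0 0 0.4" --pt "0 0 0 0 0 0 0.7" --pt "0 0 0 0 0 0 0.8" --pt "0 0 0 0 0 0 1" --pt "0 0 0 0 0 0 1" --pt "0 0 0 0 0 0 1" --pt "0 0 0 0 0 0 1" --pt "0 0 0 0 0 0 1" --pt "0 0 0 0 0 0 1" --pt "0 0 0 0 0 0 1" --force 20

```text
clock: 4.65
tool_pos: [0.5929, -0.1184, 0.0407]
eef_rot: [0.999, -0.052, 0.0, -0.0]
contact_force: [-0.3, -0.2, 0.6]
opening: 0.142
finger_force: 20.0
```

>>> step_arm --pt "0 0 3 0 0 0 1" --pt "0 0 6 0 0 0 1" --pt "0 0 10 0 0 0 1" --pt "0 0 12 0 0 0 1" --pt "0 0 15 0 0 0 1" --pt "0 0 15 0 0 0 1" --pt "0 0 15 0 0 0 1" --pt "0 0 15 0 0 0 1" --pt "0 0 10 0 0 0 1" --pt "0 0 0 0 0 0 1"

```text
clock: 5.65
tool_pos: [0.594, -0.1188, 0.1437]
eef_rot: [0.999, -0.052, 0.002, 0.0]
contact_force: [0.3, 0.4, -1.3]
opening: 0.144
finger_force: 20.0
```

```bash
python3 - <<'E'
from h import *
for n in('scene','side'):
    p,d,K,T=load(n); X=cloud(d,K,T)
    for z0,z1,nm in((.036,.048,'rim'),(.002,.012,'floor')):
        m=(X[...,2]>z0)&(X[...,2]<z1)&(X[...,1]>.1)&(X[...,1]<.42)&(abs(X[...,0]-.56)<.17)
        if nm=='floor':
            hsv=cv2.cvtColor(p,cv2.COLOR_BGR2HSV); m&=(hsv[...,2]>170)&(hsv[...,0]>18)
        k,l,s,c=cv2.connectedComponentsWithStats(m.astype(np.uint8),connectivity=8)
        i=1+s[1:,4].argmax(); P=X[l==i][:,:2].astype(np.float32); print(n,nm,s[i],cv2.minAreaRect(P))
    m=(X[...,2]>.1)&(X[...,2]<.13)&(X[...,1]>.0)&(X[...,0]>.35)
    k,l,s,c=cv2.connectedComponentsWithStats(m.astype(np.uint8))
    for i in range(1,k):
        if s[i,4]>30: print('jar',X[l==i].mean(0).round(3))
p,d,K,T=snap('side','side2.png'); cv2.imwrite('pics/s2.png',cv2.resize(p[60:340,80:400],None,fx=2,fy=2))
E
```

```text
scene rim [275 137  72  47 403] ((0.5370379090309143, 0.29085206985473633), (0.22138407826423645, 0.18092666566371918), 12.036811828613281)
scene floor [281 146  60  34 896] ((0.5296603441238403, 0.3079279363155365), (0.19931454956531525, 0.12943102419376373), 11.503243446350098)
jar [0.741 0.148 0.116]
side rim [ 133  238  117   80 1169] ((0.5327229499816895, 0.2922142744064331), (0.22252584993839264, 0.17427776753902435), 11.937812805175781)
side floor [ 146  251   96   61 3634] ((0.540432333946228, 0.28273358941078186), (0.19744542241096497, 0.13945424556732178), 11.534587860107422)
jar [0.729 0.16  0.117]
```

View pics/s2.png

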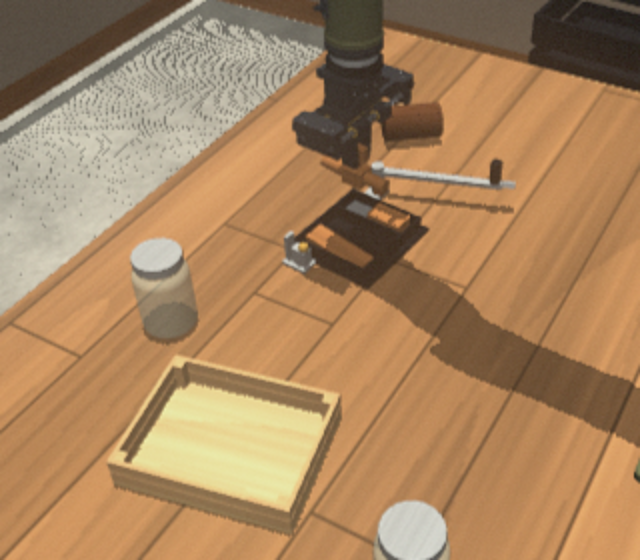

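The tap hangs level in the grip at about (355,175), the other two pieces are still in their pockets, and the crate is empty. The crate centre is about (0.535, 0.292), yaw about 0.205.

>>> step_arm --pt "-3 8 0 0 0 0.015 1" --pt "-3 16 0 0 0 0.015 1" --pt "-3 23 0 0 0 0.016 1" --pt "-3 23 0 0 0 0.016 1" --pt "-3 23 0 0 0 0.016 1" --pt "-3 23 0 0 0 0.016 1" --pt "-3 23 0 0 0 0.016 1" --pt "-3 23 0 0 0 0.016 1" --pt "-3 23 0 0 0 0.016 1" --pt "-3 23 0 0 0 0.016 1" --pt "-3 23 0 0 0 0.016 1" --pt "-3 23 0 0 0 0.016 1" --pt "-3 23 0 0 0 0.016 1" --pt "-3 23 0 0 0 0.016 1" --pt "-3 23 0 0 0 0.016 1" --pt "-3 23 0 0 0 0.016 1" --pt "-3 23 0 0 0 0.016 1" --pt "-3 23 0 0 0 0.016 1" --pt "-3 12 0 0 0 0.016 1" --pt "-2 7 0 0 0 0.01 1"

```text
clock: 7.7
tool_pos: [0.5321, 0.2945, 0.1412]
eef_rot: [0.994, 0.106, -0.001, -0.0]
contact_force: [0.2, -0.4, -1.5]
opening: 0.139
finger_force: 20.0
```

>>> step_arm --pt "0 0 0 0 0 0 1" --pt "0 0 -12 0 0 0 1" --pt "0 0 -15 0 0 0 1" --pt "0 0 -15 0 0 0 1" --pt "0 0 -15 0 0 0 1" --pt "0 0 -12 0 0 0 1" --pt "0 0 -10 0 0 0 1" --pt "0 0 -5 0 0 0 1" --pt "0 0 0 0 0 0 1" --pt "0 0 0 0 0 0 1"

```text
clock: 8.7
tool_pos: [0.5342, 0.2927, 0.0581]
eef_rot: [0.995, 0.104, 0.0, -0.0]
contact_force: [0.6, 0.4, -0.5]
opening: 0.143
finger_force: 20.0
```

```bash
python3 - <<'E'
from h import *
p,d,K,T=snap('side'); cv2.imwrite('pics/s3.png',cv2.resize(p[180:384,90:350],None,fx=2.5,fy=2.5)); s=r.get_state(); print(s['tool_pos'],s['contact_force'],s['moment'])
E
```

```text
[0.53432988 0.29272045 0.05827291] [ 1.35868939  0.13349424 -1.40383843] [ 0.02427256  0.00965923 -0.00804692]
```

View pics/s3.png

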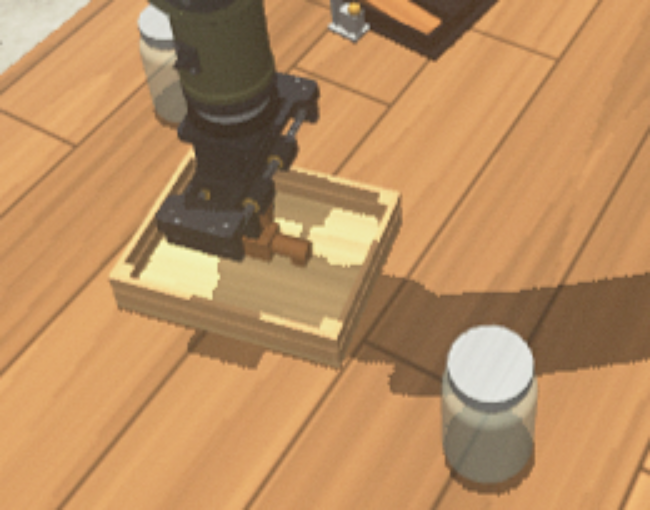

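The tap is level over the middle of the crate floor at about (275,245), well clear of both jars.

>>> step_arm --pt "0 0 -5 0 0 0 1" --pt "0 0 -5 0 0 0 1" --pt "0 0 -3 0 0 0 1" --pt "0 0 -2 0 0 0 1" --pt "0 0 -1 0 0 0 1" --pt "0 0 0 0 0 0 1" --pt "0 0 0 0 0 0 1"

```text
clock: 9.45
tool_pos: [0.534, 0.2925, 0.0418]
eef_rot: [0.995, 0.104, 0.0, -0.0]
contact_force: [-0.4, 0.5, -1.5]
opening: 0.147
finger_force: 20.0
```

>>> step_arm --pt "0 0 -1 0 0 0 1" --pt "0 0 0 0 0 0 1" --pt "0 0 0 0 0 0 1"

```text
clock: 9.75
tool_pos: [0.5339, 0.2925, 0.0408]
eef_rot: [0.995, 0.104, 0.0, 0.0]
contact_force: [0.4, 0.2, -1.4]
opening: 0.142
finger_force: 20.0
```

>>> step_arm --pt "0 0 -0.5 0 0 0 1" --pt "0 0 0 0 0 0 1" --pt "0 0 0 0 0 0 1"

```text
clock: 10.05
tool_pos: [0.5339, 0.2928, 0.0406]
eef_rot: [0.995, 0.104, 0.0, -0.0]
contact_force: [-1.2, 0.9, 4.2]
opening: 0.144
finger_force: 20.0
```

>>> step_arm --pt "0 0 -0.5 0 0 0 1" --pt "0 0 0 0 0 0 1" --pt "0 0 0 0 0 0 1"

```text
clock: 10.35
tool_pos: [0.5339, 0.2929, 0.0405]
eef_rot: [0.995, 0.104, 0.0, -0.0]
contact_force: [-1.6, -1.3, 8.0]
opening: 0.143
finger_force: 20.0
```

>>> step_arm --pt "0 0 0.5 0 0 0 1" --pt "0 0 0 0 0 0 0.8" --pt "0 0 0 0 0 0 0.7" --pt "0 0 0 0 0 0 0.5" --pt "0 0 0 0 0 0 0.4" --pt "0 0 0 0 0 0 0.4" --pt "0 0 0 0 0 0 0.4"

```text
clock: 11.05
tool_pos: [0.5339, 0.2924, 0.0402]
eef_rot: [0.995, 0.104, 0.0, 0.0]
contact_force: [0.8, -0.5, 0.2]
opening: 0.597
finger_force: 0.0
```

>>> step_arm --pt "0 0 10 0 0 0 0.4" --pt "0 0 20 0 0 0 0.4" --pt "0 0 25 0 0 0 0.4" --pt "0 0 25 0 0 0 0.4" --pt "0 0 25 0 0 0 0.4" --pt "0 0 25 0 0 0 0.4" --pt "0 0 0 0 0 0 0.4"

```text
clock: 11.75
tool_pos: [0.5361, 0.2936, 0.1744]
eef_rot: [0.995, 0.104, 0.004, -0.002]
contact_force: [0.6, 0.1, 0.7]
opening: 0.597
finger_force: 0.0
```

```bash
python3 - <<'E'
from h import *
p,d,K,T=snap('wrist','w2.png'); W=cloud(d,K,T); s=r.get_state(); print(s['clock'],s['tool_pos'],s['opening'])
m=(W[...,2]>.055)&(W[...,2]<.08)&(np.hypot(W[...,0]-.534,W[...,1]-.293)<.05)
P=W[m][:,:2].astype(np.float32); print(cv2.minAreaRect(P),W[m][:,2].max())
E
```

```text
11.8 [0.53499718 0.29303282 0.17249407] 0.6020606902832871
((0.533293604850769, 0.29207971692085266), (0.03459479287266731, 0.011916354298591614), 12.012497901916504) 0.07347210001653859
```

The tap stands upright in the crate, with its key 35 × 12 mm and on target. Next I move to the keeper knob, turning the tool through to a yaw of about 3.0 so the last joint has range for the swing.

>>> step_arm --pt "-4 -24 5 0 0 0.11 0.4" --pt "-4 -25 5 0 0 0.11 0.4" --pt "-4 -25 5 0 0 0.11 0.4" --pt "-4 -25 5 0 0 0.11 0.4" --pt "-4 -25 5 0 0 0.11 0.4" --pt "-4 -25 5 0 0 0.11 0.4" --pt "-4 -25 0 0 0 0.11 0.4" --pt "-4 -25 0 0 0 0.11 0.4" --pt "-4 -25 0 0 0 0.11 0.4" --pt "-4 -25 0 0 0 0.11 0.4" --pt "-4 -25 0 0 0 0.11 0.4" --pt "-4 -25 0 0 0 0.11 0.4"

```text
clock: 13.0
tool_pos: [0.4849, -0.0076, 0.1995]
eef_rot: [0.72, 0.693, -0.001, -0.001]
contact_force: [0.6, -0.7, -0.0]
opening: 0.601
finger_force: 0.0
```

>>> step_arm --pt "-3 -24 0 0 0 0.12 0.4" --pt "-3 -24 0 0 0 0.12 0.4" --pt "-3 -24 0 0 0 0.12 0.4" --pt "-3 -24 0 0 0 0.12 0.4" --pt "-3 -24 0 0 0 0.12 0.4" --pt "-3 -24 0 0 0 0.12 0.4" --pt "-3 -24 0 0 0 0.12 0.4" --pt "-3 -24 0 0 0 0.12 0.4" --pt "-3 -24 0 0 0 0.12 0.4" --pt "-3 -24 0 0 0 0.12 0.4" --pt "-3 -24 0 0 0 0.12 0.4" --pt "-3 -24 0 0 0 0.12 0.4" --pt "0 0 0 0 0 0 0.4" --pt "0 0 0 0 0 0 0.4"

```text
clock: 14.4
tool_pos: [0.4492, -0.2942, 0.1994]
eef_rot: [0.088, 0.996, 0.001, -0.001]
contact_force: [0.4, 0.0, 0.0]
opening: 0.601
finger_force: 0.0
```

```bash
python3 - <<'E'
from h import *
s=r.get_state(); e=s['eef_rot']; print(s['clock'],s['tool_pos'],2*np.arctan2(e[1],e[0]),e.round(3),np.round(s['q'],2))
p,d,K,T=snap('wrist','w3.png'); W=cloud(d,K,T); print(T[:3,3])
m=(W[...,2]>.075)&(W[...,2]<.1)&(np.hypot(W[...,0]-.45,W[...,1]+.29)<.05)
P=W[m][:,:2].astype(np.float32); print(len(P),cv2.minEnclosingCircle(P) if len(P) else 0)
E
```

```text
14.4 [ 0.44920649 -0.29419571  0.19940798] 2.9651683468917653 [ 0.088  0.996  0.001 -0.001] [ 1.    0.76 -0.89  1.85  0.75  0.9   1.15]
[ 0.37240035 -0.28115729  0.34691739]
414 ((0.447637140750885, -0.29397815465927124), 0.009020999073982239)
```

View pics/w3.png

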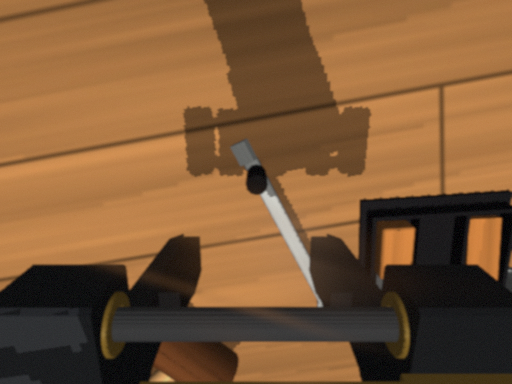

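The knob top is at about (256,180), i.e. (0.4476, −0.294), radius 9 mm. That is 186 mm from the hinge, as it should be.

>>> step_arm --pt "-2 0 -10 0 0 0 0.4" --pt "0 0 -25 0 0 0 0.4" --pt "0 0 -25 0 0 0 0.4" --pt "0 0 -25 0 0 0 0.4" --pt "0 0 -25 0 0 0 0.4" --pt "0 0 -20 0 0 0 0.4" --pt "0 0 -12 0 0 0 0.4" --pt "0 0 0 0 0 0 0.4" --pt "0 0 0 0 0 0 0.4"

```text
clock: 15.35
tool_pos: [0.4483, -0.294, 0.0586]
eef_rot: [0.086, 0.996, 0.0, 0.0]
contact_force: [0.3, 0.5, 0.7]
opening: 0.597
finger_force: 0.0
```

>>> step_arm --pt "0 0 0 0 0 0 0.6" --pt "0 0 0 0 0 0 0.7" --pt "0 0 0 0 0 0 0.85" --pt "0 0 0 0 0 0 0.85" --pt "0 0 0 0 0 0 0.85" --pt "0 0 0 0 0 0 0.85" --force 8

```text
clock: 15.95
tool_pos: [0.4484, -0.2944, 0.0585]
eef_rot: [0.087, 0.996, 0.0, 0.0]
contact_force: [1.7, 0.9, 1.5]
opening: 0.204
finger_force: 8.0
```

```bash
python3 - <<'E'
from h import *
H=np.array([625,-236.]);R=186
ph=np.linspace(3.458,1.60,25)
pts=H+R*np.c_[np.cos(ph),np.sin(ph)]
print(np.diff(pts,axis=0).round(1).tolist(), np.diff(ph)[0], pts[-1])
E
```

```text
[[-3.9, 13.8], [-2.9, 14.1], [-1.8, 14.3], [-0.7, 14.4], [0.5, 14.4], [1.6, 14.3], [2.7, 14.1], [3.8, 13.9], [4.8, 13.6], [5.9, 13.2], [6.9, 12.7], [7.8, 12.1], [8.7, 11.4], [9.6, 10.7], [10.4, 10.0], [11.1, 9.1], [11.8, 8.2], [12.4, 7.3], [12.9, 6.3], [13.4, 5.3], [13.8, 4.3], [14.0, 3.2], [14.2, 2.1], [14.4, 1.0]] -0.07741666666666669 [619.56888885 -50.07930983]
```

>>> step_arm --pt "-2 7 0 0 0 -0.03 0.85" --pt "-2 7 0 0 0 -0.03 0.85" --pt "-3 14 0 0 0 -0.057 0.85" --pt "-2 14 0 0 0 -0.057 0.85" --pt "-1 14.5 0 0 0 -0.057 0.85" --pt "0.5 14.5 0 0 0 -0.057 0.85" --pt "1.5 14.5 0 0 0 -0.057 0.85" --pt "2.7 14 0 0 0 -0.057 0.85" --pt "4 14 0 0 0 -0.057 0.85" --pt "5 13.5 0 0 0 -0.057 0.85" --pt "6 13 0 0 0 -0.057 0.85" --pt "7 12.5 0 0 0 -0.057 0.85" --pt "0 0 0 0 0 0 0.85"

```text
clock: 17.25
tool_pos: [0.4648, -0.1399, 0.0584]
eef_rot: [0.39, 0.921, 0.001, -0.0]
contact_force: [-1.9, 1.2, 4.0]
opening: 0.199
finger_force: 8.0
```

```bash
python3 - <<'E'
from h import *
s=r.get_state(); e=s['eef_rot']; t=1e3*s['tool_pos'][:2]-[625,-236]; print(s['tool_pos'],2*np.arctan2(e[1],e[0]),s['contact_force'].round(1),s['opening'],np.hypot(*t),np.arctan2(t[1],t[0])%6.283)
H=np.array([625,-236.]);R=186
ph=np.linspace(np.arctan2(t[1],t[0])%6.283,1.63,13)
pts=H+R*np.c_[np.cos(ph),np.sin(ph)]
print(np.diff(pts,axis=0).round(1).tolist(), pts[0]-H-t,pts[-1])
E
```

```text
[ 0.46481562 -0.13985631  0.05837114] 2.3405984546126035 [-1.9  1.2  4. ] 0.19900702593990055 186.82249396247093 2.6010213946922125
[[8.3, 12.6], [9.2, 11.9], [10.2, 11.1], [11.0, 10.2], [11.8, 9.3], [12.5, 8.3], [13.2, 7.3], [13.7, 6.2], [14.2, 5.1], [14.5, 3.9], [14.8, 2.7], [15.0, 1.5]] [ 0.70521853 -0.42327668] [613.99454857 -50.32587677]
```

Radius 187 mm, still held and on the arc.

>>> step_arm --pt "8.5 12.5 0 0 0 -0.06 0.85" --pt "9.2 12 0 0 0 -0.06 0.85" --pt "10.2 11 0 0 0 -0.06 0.85" --pt "11 10.2 0 0 0 -0.06 0.85" --pt "11.8 9.3 0 0 0 -0.06 0.85" --pt "12.5 8.3 0 0 0 -0.06 0.85" --pt "13.2 7.3 0 0 0 -0.06 0.85" --pt "13.7 6.2 0 0 0 -0.06 0.85" --pt "14.2 5 0 0 0 -0.06 0.85" --pt "14.5 4 0 0 0 -0.06 0.85" --pt "14.8 2.5 0 0 0 -0.06 0.85" --pt "7 0.5 0 0 0 -0.04 0.85" --pt "0 0 0 0 0 0 0.85"

```text
clock: 18.55
tool_pos: [0.6059, -0.052, 0.0582]
eef_rot: [0.683, 0.731, 0.001, -0.0]
contact_force: [-0.3, 3.9, 1.2]
opening: 0.199
finger_force: 8.0
```

```bash
python3 - <<'E'
from h import *
s=r.get_state(); e=s['eef_rot']; t=1e3*s['tool_pos'][:2]-[625,-236]; print(s['tool_pos'],2*np.arctan2(e[1],e[0]),s['contact_force'].round(1),s['opening'],np.hypot(*t),np.arctan2(t[1],t[0])%6.283-1.465)
E
```

```text
[ 0.60590211 -0.05197147  0.05817092] 1.638763713732079 [-0.3  3.9  1.2] 0.19894298920616107 185.01683147911808 0.20920298323990139
```

>>> step_arm --pt "6 1 0 0 0 -0.03 0.85" --pt "6 0.5 0 0 0 -0.03 0.85" --pt "6 0 0 0 0 -0.03 0.85" --pt "4 0 0 0 0 -0.03 0.85" --pt "3 0 0 0 0 -0.03 0.85" --pt "3 0 0 0 0 -0.02 0.85" --pt "0 0 0 0 0 0 0.85"

```text
clock: 19.25
tool_pos: [0.6318, -0.0514, 0.0582]
eef_rot: [0.743, 0.67, -0.001, -0.001]
contact_force: [-3.2, 4.6, 2.6]
opening: 0.201
finger_force: 8.0
```

>>> step_arm --pt "3 0 0 0 0 0 0.85" --pt "3 -0.5 0 0 0 0 0.85" --pt "2 0 0 0 0 0 0.85" --pt "0 0 0 0 0 0 0.85"

```text
clock: 19.65
tool_pos: [0.6418, -0.0522, 0.058]
eef_rot: [0.743, 0.67, 0.001, 0.0]
contact_force: [1.7, 3.5, -3.0]
opening: 0.2
finger_force: 8.0
```

>>> step_arm --pt "1 0 0 0 0 0 0.85" --pt "1 0 0 0 0 0 0.85" --pt "0 0 0 0 0 0 0.85" --pt "0 0 0 0 0 0 0.85"

```text
clock: 20.05
tool_pos: [0.6443, -0.0526, 0.0581]
eef_rot: [0.743, 0.67, 0.001, 0.001]
contact_force: [4.4, 3.3, -7.0]
opening: 0.198
finger_force: 8.0
```

>>> step_arm --pt "1 0 0 0 0 0 0.85" --pt "0 0 0 0 0 0 0.85" --pt "0 0 0 0 0 0 0.85"

```text
clock: 20.35
tool_pos: [0.6444, -0.0526, 0.0581]
eef_rot: [0.743, 0.67, 0.0, 0.0]
contact_force: [3.6, 1.7, -7.2]
opening: 0.198
finger_force: 8.0
```

>>> step_arm --pt "1 0 0 0 0 0 0.85" --pt "1 0 0 0 0 0 0.85" --pt "0 0 0 0 0 0 0.85" --pt "0 0 0 0 0 0 0.85"

```text
clock: 20.75
tool_pos: [0.645, -0.0527, 0.058]
eef_rot: [0.743, 0.67, -0.001, -0.0]
contact_force: [-2.4, 1.9, -4.9]
opening: 0.201
finger_force: 8.0
```

>>> step_arm --pt "1 0 0 0 0 0 0.85" --pt "0 0 0 0 0 0 0.85" --pt "0 0 0 0 0 0 0.85"

```text
clock: 21.05
tool_pos: [0.6451, -0.0527, 0.0579]
eef_rot: [0.743, 0.67, -0.002, -0.001]
contact_force: [-4.5, 2.4, -1.8]
opening: 0.201
finger_force: 8.0
```

>>> step_arm --pt "1 0 0 0 0 0 0.85" --pt "1 0 0 0 0 0 0.85" --pt "0 0 0 0 0 0 0.85" --pt "0 0 0 0 0 0 0.85"

```text
clock: 21.45
tool_pos: [0.6452, -0.0526, 0.0578]
eef_rot: [0.742, 0.67, -0.004, -0.002]
contact_force: [-8.7, 2.2, 0.9]
opening: 0.198
finger_force: 8.0
```

>>> step_arm --pt "0 0 0 0 0 0 0.75" --pt "0 0 0 0 0 0 0.7" --pt "-1 0 0 0 0 0 0.55" --pt "-2 0 0 0 0 0 0.4" --pt "0 0 0 0 0 0 0.4"

```text
clock: 21.95
tool_pos: [0.647, -0.0526, 0.0588]
eef_rot: [0.743, 0.67, 0.001, 0.001]
contact_force: [-0.7, 0.8, 0.0]
opening: 0.547
finger_force: 0.0
```

>>> step_arm --pt "0 0 10 0 0 0 0.4" --pt "0 0 25 0 0 0 0.4" --pt "0 0 25 0 0 0 0.4" --pt "0 0 25 0 0 0 0.4" --pt "-20 0 25 0 0 0 0.4" --pt "-30 0 25 0 0 0 0.4" --pt "-30 0 20 0 0 0 0.4" --pt "-30 0 10 0 0 0 0.4" --pt "0 0 0 0 0 0 0.4" --pt "0 0 0 0 0 0 0.4"

```text
clock: 22.95
tool_pos: [0.5367, -0.0524, 0.2244]
eef_rot: [0.743, 0.67, 0.001, 0.001]
contact_force: [0.9, 0.4, -0.7]
opening: 0.6
finger_force: 0.0
```

```bash
python3 - <<'E'
from h import *
s=r.get_state(); print(s['clock'],s['tool_pos'],s['contact_force'])
p,d,K,T=snap('scene','scene9.png'); W=cloud(d,K,T); q,e,K2,T2=snap('side','side9.png');V=cloud(e,K2,T2)
for X in (W,V):
    m=(X[...,2]>.072)&(X[...,2]<.1)&(np.hypot(X[...,0]-.645,X[...,1]+.052)<.04)
    print('knob',m.sum(),X[m].mean(0).round(3))
    m=(X[...,2]>.05)&(X[...,2]<.1)&(np.hypot(X[...,0]-.534,X[...,1]-.292)<.05)
    print('key',m.sum(),X[m].mean(0).round(3),X[m][:,2].max())
a=cv2.resize(p[205:290,225:310],None,fx=6,fy=6,interpolation=2)[:500]; b=cv2.resize(q[135:205,215:285],None,fx=4,fy=4,interpolation=2)
c=np.zeros((510,800,3),np.uint8); c[:500,:510]=a[:500]; c[:280,515:795]=b; cv2.imwrite('pics/f.png',c)
E
```

```text
22.95 [ 0.53673388 -0.05242702  0.22439872] [ 0.89215152  0.43128241 -0.65359463]
knob 36 [ 0.65  -0.055  0.081]
key 55 [0.539 0.29  0.062] 0.07407926293716449
knob 37 [ 0.641 -0.049  0.082]
key 131 [0.53  0.297 0.064] 0.07227766428618865
```

View pics/f.png

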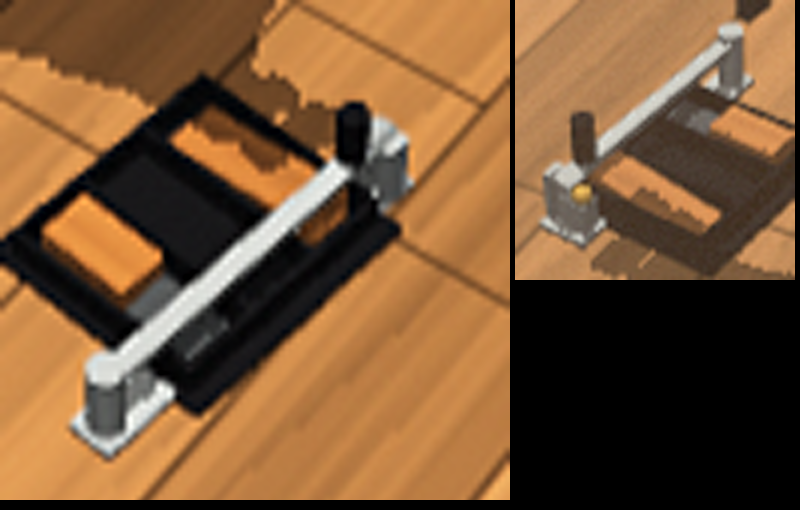

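The bar lies beyond the brass ball (ball at (582,192), on the near side of the bar) and against the stop plate. The middle pocket is empty, the wedge and driver are still in theirs, and the tap's key stands upright in the crate with its top at about 0.07 m. I'm handing the job in.

```bash
python3 -c "
from plant import r
print(r.finish_job())"
```

```text
the job is handed in; nothing more can be done
None
```

The tap stands key up on the crate floor and the keeper bar is shut past its detent ball against the stop; the job was handed in at about 23 s, with no verdict returned.

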